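Demagnetise a watch: pop the push-latch flap, press the key, press the flap shut

ROBOT

A 6-joint arm with a two-finger parallel gripper is mounted at the origin on the work surface. World frame = base frame: x ahead of the robot, y to its left, z up, the work surface at z = 0. Lengths are in m, angles in rad, forces in N, time in s.
With the tool pointing down it reaches from about 0.375 to 0.9 m from the base axis. Payload 3.1 kg.
Tool frame: the origin (TCP) lies between the finger pads; the fingertips stand 17 mm ahead of it and the grasp point (between the pads) lies 2 mm behind it; z points along the fingers, y is the line along which they close (so a half turn about z gives the same grasp; the last joint's range is limited). The gripper opens to 85 mm and grips with 20 to 120 N. Pads are 22 mm wide; open, the fingers measure 114 mm over their backs; the gripper's body (76 mm by 85 mm) begins 54 mm behind the grasp point. The pads swing forward as they close: fully open they stand 13 mm farther back than shut.
Start: joints at [1.135, 0.527, 1.433, -0, 1.181, -0.178], TCP at [0.159, 0.604, 0.248] pointing down, gripper open.
Joint ranges: [-3.08, 3.08], [-0.75, 2.2], [0.22, 2.44], [-1.43, 4.57], [0, 2.65], [-2.85, 2.85]. Speed limits (rad/s): [2.79, 2.79, 3.14, 3.14, 3.14, 3.14].

INTERFACE

Orientations are given as a unit quaternion [x, y, z, w].
In Python, from station import sense, vision, order gives the robot as it stands.
- The arm moves only by the shell command python3 -m crank 'ROWS' [OPENING] [FORCE]. ROWS is JSON, a list of rows, each an object with "dp": the shift along the world's x, y, z in units of 30 mm (1.0 is 30 mm), a list of three; "angular": the turn, a rotation vector about the world's x, y, z in degrees, a list of three. In form: [{"dp": [dx, dy, dz], "angular": [ax, ay, az]}, ...]. A call has 1 to 20 rows; each row shifts and turns the commanded pose from where the row before left it; what a row does not reach is not made up. A row lasts 1/10 s, in which the tool goes at most 50 mm and 8.59 degrees, less where a joint would pass 70% of its speed; a pose out of reach is approached as far as the arm can. A call is refused whole if a number of a shift passes 1 or a number of a turn 8.59, either way. A call with a gripper value outside its range is refused whole. OPENING is the closure, from 0 (fully open) to 1 (shut), set as the call begins (- or left out, the last holds). The fingers move at their own pace and stop on an object; FORCE is the grip in N (left out, the last holds). Time passes only in rows, so rows that do not move let the fingers close. It gives the time, the measured TCP pose, the force, the opening and the grip force at its end, in the units of the state.
- sense(): the state, without advancing time (a new reading comes with each control period).
- vision.snapshot(name): name is "scene" or "top" or "wrist"; returns a dict with "image" (384x512x3 uint8, blue, green, red), "range_z" (384x512 float32, m along the optical axis (not along the pixel's ray), 0 where there is no reading), "mtx" (3x3 intrinsics, pixels), "pose" (4x4, takes a point from camera to world coordinates); the wrist camera has in their place "mount" (4x4, takes a point from camera to tool coordinates, whose origin is the TCP and whose axes are the flange's). Camera axes: x right, y down, z forward; pixel columns grow to the right and rows downward; lengths in m; the calibration is good to about 2 mm. A picture is of the moment at which its call begins: read the wrist's pose just before it.
- order.sign_off(): hands the job in; it is judged then, once.
The state is a dict: "t": time; "q": joint angles; "qd": joint speeds; "tau": joint torques, N m; "tcp_pos": TCP position; "tool_rot": TCP orientation; "force": force on the tool from outside, world axes, zero at the start; "ft_torque": the same for the moment, N m; "finger_gap": opening from 0.0 (shut) to 1.0 (fully open); "gripper_force": force on a finger pad.
Only numpy, scipy, OpenCV 4.12 (cv2) and the standard library are available. Lean on these libraries where they do the work, as an engineer would, in place of code of your own. Each camera call takes 0.05 s, during which the arm holds its last target. There are 200 camera calls.

TASK

Run the demagnetiser, the white case with the low round pad and the watch lying on it: press its flush flap near the front edge so that it pops open, press the round key underneath fully down, then push the flap closed and press it until it latches flush again. Work only by pressing with the fingertips; pick nothing up, keep the watch lying on its pad and leave the timing tester's flap shut and everything else on the bench where it is.

Things in the scene. Friction and masses are not known exactly. Their poses are not given: they have to be found in the camera images.
- demag: demagnetiser: fixed white case, 170 mm (its x) by 120 mm (its y) by 60 mm high, with a low round pad (72 mm wide, 8 mm high, centre at x = +44 mm) on top, on which a watch lies. Origin at the centre of its underside, z up; its front faces its own -x. Flap in its top (z = 60 mm): aluminium plate 64 mm (x) by 82 mm (y), 4 mm thick, flush when shut, free front edge at x = -71 mm
- demag_hinge (a point): middle of the demagnetiser flap's hinge line, which runs along the case's y at x = -6, z = 58 mm of the case; fixed to the case, axes as the case's. The shut flap reaches 65 mm from here to -x, the open one leans steeply up from here
- demag_well (a point): centre of the mouth of the well under the demagnetiser's flap (x = -39, z = 60 mm of the case): 68 mm (x) by 86 mm (y), 32 mm deep; it holds the key. Fixed to the case, axes as the case's
- demag_flap (a joint): angle of the demagnetiser's flap, rad: 0 = shut, latched, flush (the start). Push-push latch: press the front edge 4 to 6 mm below flush (stop at -0.09 rad; 2 to 3 N) and let go. Latched, it then springs open by itself in 1.5 s to 1.3 rad and stays. Open, push it over and down (1 to 3 N) and press it as deep again: it stays at 0. Too shallow a press does not switch it
- demag_flap_press (a point): the place to press the demagnetiser's flap: on its outer face, on its middle line, 13 mm behind its free front edge (52 mm from the hinge line); moves with the flap. Open, the free edge is 63 mm above the case's top and 17 mm in front of the hinge line; the outer face then looks to the case's +x (away from the front), so the flap is shut by pushing that face towards -x and down
- demag_key_top (a point): centre of the top of the round grey key, 22 mm diameter, in the well under the demagnetiser's flap, at x = -48, y = 0, z = 50 mm of the case (10 mm below the case's top); moves with the key
- demag_key (a joint): travel of that key, m: 0 is up, 0.006 is fully down; it takes up to 4 N and springs back
- tester: the timing tester: a second fixed white case of the same size with the same kind of flap, told apart by the upright cradle with a watch head (116 mm above the bench) behind its flap in place of the low round pad. Origin and axes as on the demagnetiser
- tester_flap (a joint): angle of the timing tester's flap, rad: 0 is shut (it starts so and works like the other flap)
- watch: steel watch head lying dial up on the demagnetiser's pad, 38 mm diameter, 10 mm high; origin at the centre of its underside
- loupe: black watchmaker's eye loupe standing on its wide rim, 42 mm diameter, 30 mm high; origin at the centre of its underside
- tape: white roll of tape lying flat, 52 mm outside, 24 mm hole, 20 mm high; origin at the centre of its underside
- opener: blue plastic watch-case opener lying flat, 75 x 40 x 16 mm; origin at the centre of its underside
- driver: screwdriver lying on the bench, 130 mm long along its x axis; origin near its middle, at its underside
- brush: brush lying on the bench, 150 mm long along its x axis; origin near its middle, at its underside
- dish: small open glass dish, 70 mm across, 18 mm high; origin at the centre of its underside
- blower: pink rubber blower bulb standing on its base, 62 mm across, 100 mm high; origin at the centre of its underside
Not all that is in view belongs to the job. Several things have the shape of the watch; the one meant has the colours described above.

How it is judged:
On the way, in this order (a step that is already met when the one before it is completed fails the run):
1. the demagnetiser's flap has popped open (above 0.9 rad) (value of joint demag_flap above 0.9 rad), for 0.2 s.
2. the key under the flap is pressed down (4.5 mm or more) while the flap is open (value of joint demag_key above 0.0045 m and value of joint demag_flap above 0.5 rad), for 0.05 s.
3. the flap is pushed back down to flush (value of joint demag_flap below 0.05 rad), for 0.1 s.
At the end, for the whole second after the job is handed in: The demagnetiser's flap is latched within 0.05 rad of flush (about 3 mm at its edge) and still, the key is up again, the tester's flap is shut, the watch lies flat on the pad within 10 mm of its place, and every other loose thing is within 15 mm of its place (value of joint demag_flap between -0.05 and 0.05 rad and velocity of joint demag_flap between -0.1 and 0.1 rad/s and value of joint demag_key below 0.002 m and value of joint tester_flap below 0.05 rad and distance of watch from where it was at the start of the episode below 0.01 m and angle between watch's own z axis and vertical below 0.1 rad and distance of each of loupe, tape, opener, driver, brush, dish, blower from where it was at the start of the episode below 0.015 m); the robot touches nothing.
It fails at once if the timing tester's flap is opened (value of joint tester_flap above 0.1 rad).
It fails at once if the watch is lifted, carried or pushed (more than 10 mm) (distance of watch from where it was at the start of the episode above 0.01 m).
It fails at once if another loose thing is lifted, carried or knocked (moved more than 15 mm) (distance of any of loupe, tape, opener, driver, brush, dish, blower from where it was at the start of the episode above 0.015 m).
It also fails if it takes over 53 s, if anything falls off the work surface, if the arm or the gripper's body presses on something with over 40 N, if the wrist force passes 120 N, or if a joint passes its speed limit or range.

## Working session

There is one attempt and no reset: what is moved stays moved. The work goes in short steps, Python scripts to look and compute and a shell command to move; the robot and the scene stay as the last step left them, time stands still between calls to the robot, and variables do not carry over. Pictures are saved under pics/ and viewed, at most 10 in all, crops included, and the job is handed in when it is done.

```bash
ls; mkdir -p pics
python3 - <<'E'
from station import sense, vision
import cv2, numpy as np
a={}
for n in("scene","top"):
    s=vision.snapshot(n); np.savez(f"pics/{n}.npz",**s); a[n]=s["image"]
    print(n,s["mtx"].tolist(),np.round(s["pose"],3).tolist())
cv2.imwrite("pics/a.png",cv2.resize(a["top"],(800,600)))
cv2.imwrite("pics/b.png",cv2.resize(a["scene"],(800,600)))
s=sense();print(s["t"],s["tcp_pos"],s["tool_rot"],s["force"])
E
```

```text
pics
scene [[469.2667909769117, 0.0, 258.30228645683866], [0.0, 469.2667909769117, 188.86236977883934], [0.0, 0.0, 1.0]] [[-0.054, 0.614, -0.787, 1.735], [0.998, 0.05, -0.03, 0.032], [0.021, -0.787, -0.616, 0.968], [0.0, 0.0, 0.0, 1.0]]
top [[495.3598684976687, 0.0, 252.51218816113817], [0.0, 495.3598684976687, 195.1311809854338], [0.0, 0.0, 1.0]] [[0.005, -0.976, 0.216, 0.312], [-1.0, -0.006, -0.004, 0.022], [0.005, -0.216, -0.976, 1.333], [0.0, 0.0, 0.0, 1.0]]
0.1 [0.15841674 0.60396057 0.24742961] [ 1.28015208e-01  9.91771724e-01 -9.33096557e-04 -2.90211337e-04] [-0.37377483  0.16820514  1.1231298 ]
```

View pics/a.png

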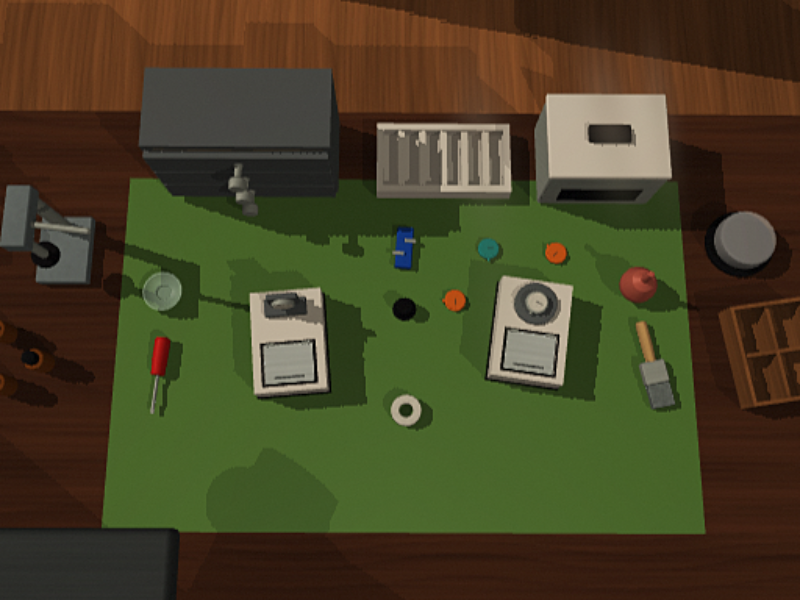

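View pics/b.png

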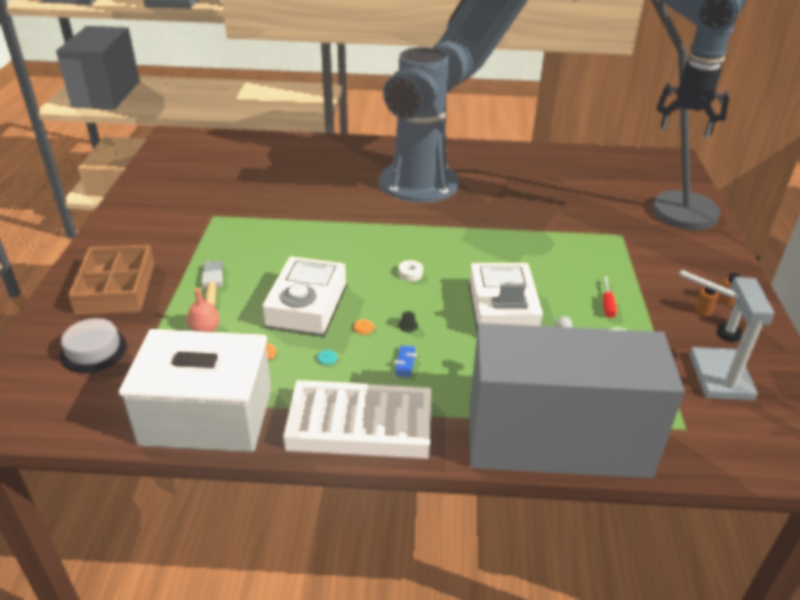

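The top view shows two white cases. The one at (530,332) has the low round pad and the steel watch at (536,303), so it is the demagnetiser. The one at (288,342) has the upright cradle, so it is the tester. The orange and teal discs at (455,300), (556,253) and (488,249) are decoys. Both flaps face the robot, at the bottom of the image.

```bash
cat > h.py <<'E'
import numpy as np
def cloud(s,pose):
    z=s["range_z"].astype(float);K=s["mtx"];v,u=np.indices(z.shape)
    P=np.stack([(u-K[0,2])*z/K[0,0],(v-K[1,2])*z/K[1,1],z],-1)@pose[:3,:3].T+pose[:3,3]
    P[z<=0]=np.nan
    return P
E
python3 - <<'E'
import numpy as np,cv2
from h import cloud
s=dict(np.load("pics/top.npz"));P=cloud(s,s["pose"])
b=np.zeros(P.shape[:2],bool);b[165:255,295:380]=1
im=s["image"].astype(int)
m=b&(abs(P[...,2]-.06)<.007)
q=P[m]; print(m.sum(),np.median(q[:,2]))
r=cv2.minAreaRect((q[:,:2]*1000).astype(np.float32));print("case",r)
print(cv2.boxPoints(r).round(1).tolist())
# white top by ray onto plane
w=b&(im.min(-1)>140)
K=s["mtx"];T=s["pose"]
def ray(u,v,h):
    d=T[:3,:3]@np.array([(u-K[0,2])/K[0,0],(v-K[1,2])/K[1,1],1]);return (T[:3,3]+d*(h-T[2,3])/d[2])[:2]
# dark flap outline (gap) and watch
g=(im.max(-1)<75)&b
n,l,st,c=cv2.connectedComponentsWithStats(g.astype(np.uint8))
for i in range(1,n):
    if st[i,4]>25:
        yy,xx=np.where(l==i);pp=np.array([ray(x,y,.06) for x,y in zip(xx,yy)])*1000
        print(st[i].tolist(),cv2.minAreaRect(pp.astype(np.float32)))
h=b&(P[...,2]>.066)&(P[...,2]<.1);print("pad",np.round(np.nanmean(P[h],0),4),h.sum(),"ray watch",ray(343,194,.078))
o=P[...,2]
cv2.imwrite("pics/c.png",cv2.resize(s["image"][160:260,290:390],(600,600),interpolation=cv2.INTER_CUBIC))
E
```

```text
2395 0.061176702711877695
case ((552.3419799804688, -212.94985961914062), (121.1672134399414, 170.9618377685547), 81.69876861572266)
[[459.0, -260.6000061035156], [628.2000122070312, -285.20001220703125], [645.7000122070312, -165.3000030517578], [476.5, -140.6999969482422]]
[310, 179, 70, 76, 1381] ((535.5547485351562, -231.5303955078125), (180.45535278320312, 181.85943603515625), 81.7988052368164)
[329, 181, 28, 27, 323] ((597.7559204101562, -221.01852416992188), (68.78337097167969, 69.68650817871094), 62.783206939697266)
[295, 189, 6, 10, 29] ((597.0971069335938, -103.57301330566406), (11.676446914672852, 24.984342575073242), 77.03237915039062)
[320, 209, 38, 33, 148] ((514.9580078125, -207.82029724121094), (91.9605712890625, 72.3611831665039), 81.8100814819336)
pad [ 0.5901 -0.2168  0.072 ] 577 ray watch [ 0.59378271 -0.21838528]
```

View pics/c.png

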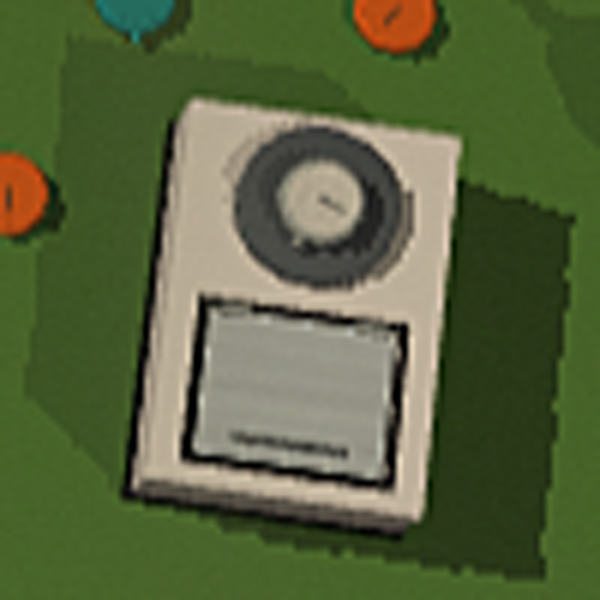

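The crop confirms it: the low round pad with the steel watch is at (320,205) and the flush flap at (295,390), with its free edge towards the robot. The case origin is about (0.553,-0.213) with a yaw of -8.3°. I'll close the gripper, lean the tool 25° so its body stays clear of the open flap, and travel high.

```bash
python3 -m crank '[{"dp":[1,-1,0],"angular":[0,0,6.4]},{"dp":[1,-1,0],"angular":[0,0,0]},{"dp":[1,-1,0],"angular":[0,0,0]},{"dp":[1,-1,0],"angular":[0,0,0]},{"dp":[1,-1,0],"angular":[0,0,0]},{"dp":[1,-1,0],"angular":[0,0,0]},{"dp":[1,-1,0],"angular":[0,0,0]},{"dp":[1,-1,0],"angular":[0,0,0]},{"dp":[1,-1,0],"angular":[0,0,0]},{"dp":[1,-1,0],"angular":[0,0,0]},{"dp":[1,-1,0],"angular":[0,0,0]},{"dp":[0,-1,0],"angular":[0,0,0]},{"dp":[0,-1,0],"angular":[0,0,0]},{"dp":[0,-1,0],"angular":[0,0,0]},{"dp":[0,-1,0],"angular":[0,0,0]},{"dp":[0,-1,0],"angular":[0,0,0]},{"dp":[0,-1,0],"angular":[0,0,0]},{"dp":[0,-1,0],"angular":[0,0,0]},{"dp":[0,-1,0],"angular":[0,0,0]},{"dp":[0,-1,0],"angular":[0,0,0]}]' 1 20
python3 -m crank '[{"dp":[0,-1,0],"angular":[-0.9,-6.2,0]},{"dp":[0,-1,0],"angular":[-0.9,-6.2,0]},{"dp":[0,-1,0],"angular":[-0.9,-6.2,0]},{"dp":[0,-1,0],"angular":[-0.9,-6.2,0]},{"dp":[0,-1,0],"angular":[0,0,0]},{"dp":[0,-1,0],"angular":[0,0,0]},{"dp":[0.3,-1,0],"angular":[0,0,0]},{"dp":[0,0,0],"angular":[0,0,0]},{"dp":[0,0,0],"angular":[0,0,0]}]'
cat >> h.py <<'E'
from scipy.spatial.transform import Rotation as R
O=np.array([.5533,-.2133,0]);C=R.from_euler("z",-8.3,degrees=True).as_matrix()
def rep():
    from station import sense
    s=sense();r=R.from_quat(s["tool_rot"]).as_matrix();c=lambda p:np.round((C.T@(p-O))*1000,1)
    t=np.array(s["tcp_pos"])
    print("t",round(s["t"],2),"tcp(case)",c(t),"tip",c(t+.017*r[:,2]),"corner",c(t+.017*r[:,2]+.011*r[:,0]),"F",np.round(s["force"],1),"gap",s["finger_gap"])
    print("toolaxes in case",np.round(C.T@r,3).tolist())
E
python3 -c "from h import rep;rep()"
```

```text
t: 2.1
tcp_pos: [0.4883, 0.0034, 0.248]
tool_rot: [0.072, 0.997, 0.0, -0.0]
force: [0.2, 0.3, -0.2]
finger_gap: -0.002
gripper_force: 0.0
t: 3.0
tcp_pos: [0.4979, -0.1998, 0.2476]
tool_rot: [0.071, 0.976, -0.012, 0.207]
force: [-0.2, -0.3, -0.5]
finger_gap: -0.003
gripper_force: 0.0
t 3.0 tcp(case) [-56.8   5.3 247.6] tip [-49.9   5.4 232.1] corner [-60.    5.4 227.6] F [-0.2 -0.3 -0.5] gap -0.002772324511023239
toolaxes in case [[-0.914, -0.001, 0.406], [0.001, 1.0, 0.005], [-0.406, 0.005, -0.914]]
```

```bash
python3 -m crank '[{"dp":[0,-0.17,-1],"angular":[0,0,0]},{"dp":[0,0,-1],"angular":[0,0,0]},{"dp":[0,0,-1],"angular":[0,0,0]},{"dp":[0,0,0],"angular":[0,0,0]},{"dp":[0,0,0],"angular":[0,0,0]}]'
python3 - <<'E'
from h import *
from station import sense,vision
import cv2
rep();s=sense();w=vision.snapshot("wrist")
T=np.eye(4);T[:3,:3]=R.from_quat(s["tool_rot"]).as_matrix();T[:3,3]=s["tcp_pos"];T=T@w["mount"]
np.savez("pics/w.npz",T=T,**w);cv2.imwrite("pics/d.png",w["image"])
P=cloud(w,T);Q=(P-O)@C*1000
for n,m in(("top",(abs(Q[...,2]-60)<6)&(abs(Q[...,1])<75)&(abs(Q[...,0])<100)),("dark",(abs(Q[...,2]-60)<6)&(w["image"].max(-1)<70)&(abs(Q[...,1])<48)&(Q[...,0]<0)&(Q[...,0]>-80))):
    if m.sum()>10: print(n,m.sum(),np.percentile(Q[m],[0.5,50,99.5],axis=0).round(1).tolist())
E
```

```text
t: 3.5
tcp_pos: [0.4979, -0.2033, 0.1579]
tool_rot: [0.07, 0.976, -0.012, 0.207]
force: [-0.5, 0.0, 0.8]
finger_gap: -0.0
gripper_force: 0.0
t 3.5 tcp(case) [-56.3   1.9 157.9] tip [-49.4   2.  142.3] corner [-59.4   2.  137.9] F [-0.5  0.   0.8] gap -4.7682098233520936e-05
toolaxes in case [[-0.914, -0.004, 0.406], [-0.001, 1.0, 0.007], [-0.406, 0.006, -0.914]]
top 22199 [[-85.8, -59.2, 54.7], [-39.7, -0.1, 60.1], [81.1, 59.9, 64.8]]
dark 1087 [[-76.2, -44.8, 59.1], [-72.6, 1.4, 60.5], [-2.8, 45.8, 62.0]]
```

View pics/d.png

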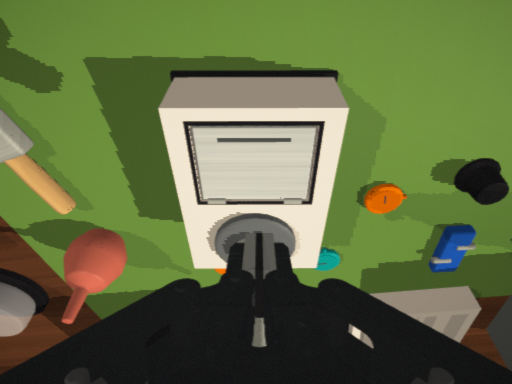

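The wrist view confirms the case frame to about 1 mm: flap centre at (255,160), its free-edge mark at (255,140), and hinges at (216,201) and (293,201). Descending to the flap.

```bash
python3 -m crank '[{"dp":[0,-0.05,-1],"angular":[0,0,0]},{"dp":[0,0,-1],"angular":[0,0,0]},{"dp":[0,0,-0.4],"angular":[0,0,0]},{"dp":[0,0,-0.1],"angular":[0,0,0]},{"dp":[0,0,0],"angular":[0,0,0]}]'; python3 -c "from h import rep;rep()"
python3 -m crank '[{"dp":[0,0,-0.1],"angular":[0,0,0]},{"dp":[0,0,0],"angular":[0,0,0]}]';python3 -c "from h import rep;rep()"
```

```text
t: 4.05
tcp_pos: [0.5127, -0.2055, 0.0997]
tool_rot: [0.074, 0.979, -0.015, 0.191]
force: [0.6, -0.2, -0.0]
finger_gap: 0.003
gripper_force: 0.0
t 4.05 tcp(case) [-41.3   1.9  99.7] tip [-34.9   1.8  84. ] corner [-45.    1.8  79.8] F [ 0.6 -0.2 -0. ] gap 0.002937829955886019
toolaxes in case [[-0.926, 0.006, 0.376], [0.005, 1.0, -0.004], [-0.376, -0.002, -0.926]]
t: 4.25
tcp_pos: [0.5131, -0.2056, 0.0973]
tool_rot: [0.074, 0.979, -0.015, 0.19]
force: [-0.5, 0.2, -0.2]
finger_gap: 0.0
gripper_force: 0.0
t 4.25 tcp(case) [-40.9   1.8  97.3] tip [-34.5   1.7  81.5] corner [-44.7   1.8  77.4] F [-0.5  0.2 -0.2] gap 0.00022591013272288686
toolaxes in case [[-0.927, 0.007, 0.374], [0.006, 1.0, -0.004], [-0.374, -0.002, -0.927]]
```

```bash
python3 -c "
from station import sense
print(sense()['q'].round(3))"
```

```text
[-0.681  0.619  2.001  0.803  0.264 -2.854]
```

q6 hit its limit because the 25° lean puts the wrist close to a singularity. I'll back off to a lean of about 10°.

```bash
python3 -m crank '[{"dp":[0,0,0.5],"angular":[0.9,5.9,0]},{"dp":[-0.3,0,0],"angular":[0.9,5.9,0]},{"dp":[-0.07,0,-0.5],"angular":[0,0,0]},{"dp":[0,0,-0.3],"angular":[0,0,0]},{"dp":[0,0,0],"angular":[0,0,0]},{"dp":[0,0,0],"angular":[0,0,0]}]'; python3 -c "
from h import rep;rep()
from station import sense
print(sense()['q'].round(3))"
```

```text
t: 4.85
tcp_pos: [0.5081, -0.1999, 0.079]
tool_rot: [0.072, 0.988, 0.0, 0.135]
force: [-0.2, 0.3, 0.2]
finger_gap: -0.003
gripper_force: 0.0
t 4.85 tcp(case) [-46.7   6.7  79. ] tip [-42.2   7.1  62.6] corner [-52.8   7.1  59.7] F [-0.2  0.3  0.2] gap -0.002648269060853649
toolaxes in case [[-0.964, -0.003, 0.266], [0.002, 1.0, 0.02], [-0.266, 0.02, -0.964]]
[-0.658  0.65   1.944  0.443  0.353 -2.486]
```

```bash
python3 -m crank '[{"dp":[-0.25,-0.19,0.2],"angular":[0.7,4.9,0]},{"dp":[0,0,0],"angular":[0,0,0]},{"dp":[0,0,-0.2],"angular":[0,0,0]},{"dp":[0,0,0],"angular":[0,0,0]}]'; python3 -c "
from h import rep;rep()
from station import sense
print(sense()['q'].round(3))"
```

```text
t: 5.25
tcp_pos: [0.5004, -0.2051, 0.0783]
tool_rot: [0.072, 0.993, 0.004, 0.092]
force: [0.4, -0.1, 0.9]
finger_gap: -0.002
gripper_force: 0.3
t 5.25 tcp(case) [-53.5   0.5  78.3] tip [-50.4   0.8  61.6] corner [-61.2   0.9  59.6] F [ 0.4 -0.1  0.9] gap -0.002260991033856282
toolaxes in case [[-0.983, -0.001, 0.182], [0.002, 1.0, 0.021], [-0.182, 0.021, -0.983]]
[-0.652  0.651  1.898  0.246  0.454 -2.292]
```

```bash
python3 -m crank '[{"dp":[0,0,-0.07],"angular":[0,0,0]},{"dp":[0,0,-0.07],"angular":[0,0,0]},{"dp":[0,0,0],"angular":[0,0,0]}]'; python3 -c "from h import rep;rep()"; python3 -m crank '[{"dp":[0,0,-0.05],"angular":[0,0,0]},{"dp":[0,0,0],"angular":[0,0,0]}]'; python3 -c "from h import rep;rep()"
```

```text
t: 5.55
tcp_pos: [0.5005, -0.2051, 0.0753]
tool_rot: [0.072, 0.993, 0.004, 0.092]
force: [-1.7, 1.0, 5.2]
finger_gap: -0.002
gripper_force: 2.7
t 5.55 tcp(case) [-53.4   0.5  75.3] tip [-50.3   0.8  58.5] corner [-61.1   0.8  56.5] F [-1.7  1.   5.2] gap -0.0022659489211216575
toolaxes in case [[-0.983, -0.002, 0.182], [0.002, 1.0, 0.02], [-0.182, 0.02, -0.983]]
t: 5.75
tcp_pos: [0.5006, -0.2052, 0.0734]
tool_rot: [0.072, 0.993, 0.004, 0.092]
force: [-1.3, 1.1, 4.9]
finger_gap: 0.001
gripper_force: 2.7
t 5.75 tcp(case) [-53.4   0.4  73.4] tip [-50.3   0.8  56.7] corner [-61.1   0.8  54.7] F [-1.3  1.1  4.9] gap 0.001486333343142356
toolaxes in case [[-0.983, -0.002, 0.182], [0.002, 1.0, 0.02], [-0.182, 0.02, -0.983]]
```

```bash
python3 -m crank '[{"dp":[0,0,-0.05],"angular":[0,0,0]},{"dp":[0,0,0],"angular":[0,0,0]}]'; python3 -c "from h import rep;rep()"
```

```text
t: 5.95
tcp_pos: [0.5006, -0.2052, 0.0732]
tool_rot: [0.072, 0.993, 0.003, 0.092]
force: [-3.1, 2.7, 15.5]
finger_gap: 0.002
gripper_force: 8.0
t 5.95 tcp(case) [-53.4   0.4  73.2] tip [-50.2   0.7  56.5] corner [-61.1   0.8  54.4] F [-3.1  2.7 15.5] gap 0.002477337515676612
toolaxes in case [[-0.983, -0.002, 0.183], [0.002, 1.0, 0.02], [-0.183, 0.02, -0.983]]
```

The force jumped to 15 N at the stop, so the flap is fully pressed. Releasing and moving up clear of it.

```bash
python3 -m crank '[{"dp":[-0.2,0,1],"angular":[0,0,0]},{"dp":[-0.2,0,1],"angular":[0,0,0]},{"dp":[-0.2,0,1],"angular":[0,0,0]},{"dp":[0,0,1],"angular":[-0.7,-4.9,0]},{"dp":[0,0,0],"angular":[0,0,0]},{"dp":[0,0,0],"angular":[0,0,0]},{"dp":[0,0,0],"angular":[0,0,0]},{"dp":[0,0,0],"angular":[0,0,0]},{"dp":[0,0,0],"angular":[0,0,0]},{"dp":[0,0,0],"angular":[0,0,0]},{"dp":[0,0,0],"angular":[0,0,0]},{"dp":[0,0,0],"angular":[0,0,0]},{"dp":[0,0,0],"angular":[0,0,0]},{"dp":[0,0,0],"angular":[0,0,0]},{"dp":[0,0,0],"angular":[0,0,0]},{"dp":[0,0,0],"angular":[0,0,0]}]'
python3 - <<'E'
from h import *
from station import sense,vision
import cv2
rep();s=sense();w=vision.snapshot("wrist")
T=np.eye(4);T[:3,:3]=R.from_quat(s["tool_rot"]).as_matrix();T[:3,3]=s["tcp_pos"];T=T@w["mount"]
cv2.imwrite("pics/e.png",w["image"])
P=cloud(w,T);Q=(P-O)@C*1000
m=(abs(Q[...,1])<38)&(abs(Q[...,0]+22)<25)&(Q[...,2]>75)&(Q[...,2]<135)
if m.sum():print("flap",m.sum(),np.percentile(Q[m],[1,50,99],axis=0).round(1).tolist())
k=(abs(Q[...,1])<9)&(abs(Q[...,0]+48)<9);print("key z",np.nanmedian(Q[k],0))
E
```

```text
t: 7.55
tcp_pos: [0.483, -0.2058, 0.192]
tool_rot: [0.071, 0.988, 0.0, 0.135]
force: [-0.8, 0.9, 0.7]
finger_gap: -0.0
gripper_force: 0.0
t 7.55 tcp(case) [-70.7  -2.8 192. ] tip [-66.1  -2.4 175.6] corner [-76.7  -2.4 172.7] F [-0.8  0.9  0.7] gap -0.0001785337579640503
toolaxes in case [[-0.964, -0.004, 0.267], [0.002, 1.0, 0.02], [-0.267, 0.019, -0.964]]
flap 1202 [[-40.2, -37.2, 75.9], [-37.1, -0.0, 111.1], [-18.9, 37.1, 115.9]]
key z [-48.30593826  -0.06828364  49.90866665]
```

View pics/e.png

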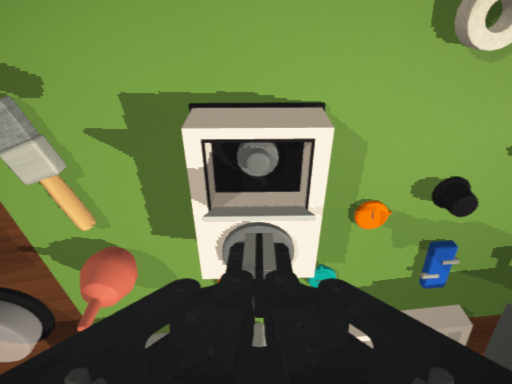

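The wrist view shows the flap standing open with its edge line at (260,213) and the well open. The grey key is at (258,155), and its depth reading (x=-48, z=50) agrees with the data. I'll go down to the key now, with the flap in time to settle.

```bash
python3 -m crank '[{"dp":[0,0,0],"angular":[0,0,0]},{"dp":[0.2,0,0],"angular":[0,0,0]},{"dp":[0.2,0,-0.5],"angular":[0,0,0]},{"dp":[0.11,0,-1],"angular":[0,0,0]},{"dp":[0,0,-1],"angular":[0,0,0]},{"dp":[0,0,-0.8],"angular":[0,0,0]},{"dp":[0,0,-0.4],"angular":[0,0,0]},{"dp":[0,0,0],"angular":[0,0,0]},{"dp":[0,0,0],"angular":[0,0,0]}]'; python3 -c "from h import rep;rep()"
```

```text
t: 8.5
tcp_pos: [0.4987, -0.206, 0.0809]
tool_rot: [0.071, 0.988, 0.0, 0.135]
force: [0.6, -0.3, 0.1]
finger_gap: -0.001
gripper_force: 0.0
t 8.5 tcp(case) [-55.1  -0.6  80.9] tip [-50.5  -0.3  64.5] corner [-61.1  -0.3  61.6] F [ 0.6 -0.3  0.1] gap -0.0014397984085769927
toolaxes in case [[-0.964, -0.004, 0.267], [0.002, 1.0, 0.02], [-0.267, 0.019, -0.964]]
```

```bash
python3 -m crank '[{"dp":[0,0,-0.3],"angular":[0,0,0]},{"dp":[0,0,-0.1],"angular":[0,0,0]},{"dp":[0,0,-0.1],"angular":[0,0,0]},{"dp":[0,0,-0.1],"angular":[0,0,0]},{"dp":[0,0,0],"angular":[0,0,0]}]'; python3 -c "from h import rep;rep()";  python3 -m crank '[{"dp":[0,0,-0.05],"angular":[0,0,0]},{"dp":[0,0,0],"angular":[0,0,0]}]'; python3 -c "from h import rep;rep()"
```

```text
t: 9.0
tcp_pos: [0.4988, -0.2062, 0.0634]
tool_rot: [0.071, 0.988, -0.0, 0.136]
force: [0.6, 0.4, 3.7]
finger_gap: 0.006
gripper_force: 1.7
t 9.0 tcp(case) [-54.9  -0.8  63.4] tip [-50.4  -0.5  47. ] corner [-61.   -0.5  44.1] F [0.6 0.4 3.7] gap 0.005951648388643555
toolaxes in case [[-0.963, -0.003, 0.268], [0.002, 1.0, 0.019], [-0.268, 0.019, -0.963]]
t: 9.2
tcp_pos: [0.4988, -0.2062, 0.0622]
tool_rot: [0.071, 0.988, -0.0, 0.136]
force: [-0.1, 0.6, 7.1]
finger_gap: -0.002
gripper_force: 3.7
t 9.2 tcp(case) [-54.9  -0.8  62.2] tip [-50.4  -0.5  45.8] corner [-60.9  -0.5  42.9] F [-0.1  0.6  7.1] gap -0.0021419801731216432
toolaxes in case [[-0.963, -0.003, 0.268], [0.002, 1.0, 0.019], [-0.268, 0.019, -0.963]]
```

```bash
python3 -m crank '[{"dp":[0,0,-0.04],"angular":[0,0,0]},{"dp":[0,0,0],"angular":[0,0,0]}]'; python3 -c "from h import rep;rep()";  python3 -m crank '[{"dp":[-0.1,0,1],"angular":[0,0,0]},{"dp":[-0.1,0,1],"angular":[0,0,0]},{"dp":[0,0,1],"angular":[0,0,0]},{"dp":[0,0,1],"angular":[0,0,0]},{"dp":[0,0,0.6],"angular":[0,0,0]},{"dp":[0.7,-0.08,0],"angular":[0,0,0]},{"dp":[0.7,-0.08,0],"angular":[0,0,0]},{"dp":[0.55,-0.08,0],"angular":[0,0,0]},{"dp":[0,0,0],"angular":[0,0,0]},{"dp":[0,0,0],"angular":[0,0,0]}]'
python3 - <<'E'
from h import *
from station import sense,vision
import cv2
rep()
w=vision.snapshot("top");Q=(cloud(w,w["pose"])-O)@C*1000
cv2.imwrite("pics/f.png",cv2.resize(w["image"][140:290,260:420],(640,600),interpolation=cv2.INTER_CUBIC))
s=sense();w=vision.snapshot("wrist")
T=np.eye(4);T[:3,:3]=R.from_quat(s["tool_rot"]).as_matrix();T[:3,3]=s["tcp_pos"];T=T@w["mount"]
Q=(cloud(w,T)-O)@C*1000
m=(abs(Q[...,1])<38)&(abs(Q[...,0]+22)<25)&(Q[...,2]>75)&(Q[...,2]<135)
if m.sum():print("flap",m.sum(),np.percentile(Q[m],[1,50,99],axis=0).round(1).tolist())
E
```

```text
t: 9.4
tcp_pos: [0.4989, -0.2062, 0.0619]
tool_rot: [0.071, 0.988, -0.001, 0.136]
force: [-2.5, 1.1, 14.4]
finger_gap: -0.002
gripper_force: 7.5
t 9.4 tcp(case) [-54.9  -0.8  61.9] tip [-50.3  -0.5  45.5] corner [-60.9  -0.5  42.6] F [-2.5  1.1 14.4] gap -0.0023174013517873707
toolaxes in case [[-0.963, -0.003, 0.269], [0.002, 1.0, 0.018], [-0.269, 0.018, -0.963]]
t: 10.4
tcp_pos: [0.5499, -0.2124, 0.1975]
tool_rot: [0.071, 0.988, 0.001, 0.134]
force: [0.2, 0.6, 0.8]
finger_gap: 0.003
gripper_force: 0.0
t 10.4 tcp(case) [ -3.5   0.4 197.5] tip [  1.    0.8 181.1] corner [ -9.7   0.8 178.2] F [0.2 0.6 0.8] gap 0.003317070824800352
toolaxes in case [[-0.964, -0.004, 0.265], [0.001, 1.0, 0.021], [-0.265, 0.02, -0.964]]
flap 1815 [[-25.7, -37.3, 77.2], [-22.8, -0.2, 114.7], [-13.7, 37.0, 121.7]]
```

The key bottomed out (14 N, no further travel), and the flap is settled open with its edge at x≈-23, z≈122. I'll go down behind it and start pushing it over.

```bash
python3 -m crank '[{"dp":[0.05,0,-0.9],"angular":[0,0,0]},{"dp":[0,0,-0.9],"angular":[0,0,0]},{"dp":[0,0,-0.6],"angular":[0,0,0]},{"dp":[0,0,-0.1],"angular":[0,0,0]},{"dp":[0,0,0],"angular":[0,0,0]},{"dp":[0,0,0],"angular":[0,0,0]}]'; python3 -c "from h import rep;rep()";  python3 -m crank '[{"dp":[-0.15,0.02,0],"angular":[0,0,0]},{"dp":[-0.15,0.02,0],"angular":[0,0,0]},{"dp":[-0.33,0.05,-0.07],"angular":[0,0,0]},{"dp":[-0.28,0.04,-0.17],"angular":[0,0,0]},{"dp":[0,0,0],"angular":[0,0,0]}]'; python3 -c "from h import rep;rep()"
```

```text
t: 11.1
tcp_pos: [0.5526, -0.2134, 0.1242]
tool_rot: [0.071, 0.988, -0.0, 0.136]
force: [-0.5, 0.9, -0.0]
finger_gap: 0.001
gripper_force: 0.0
t 11.1 tcp(case) [ -0.7  -0.2 124.2] tip [3.800e+00 1.000e-01 1.078e+02] corner [-6.800e+00  1.000e-01  1.048e+02] F [-0.5  0.9 -0. ] gap 0.0005580674272159409
toolaxes in case [[-0.963, -0.003, 0.268], [0.002, 1.0, 0.019], [-0.268, 0.019, -0.963]]
t: 11.6
tcp_pos: [0.5226, -0.208, 0.1152]
tool_rot: [0.072, 0.988, 0.001, 0.133]
force: [-0.9, -0.4, -0.4]
finger_gap: 0.003
gripper_force: 0.0
t 11.6 tcp(case) [-31.1   0.8 115.2] tip [-26.6   1.2  98.8] corner [-37.2   1.2  95.9] F [-0.9 -0.4 -0.4] gap 0.002786430513745108
toolaxes in case [[-0.965, -0.003, 0.263], [0.003, 1.0, 0.022], [-0.263, 0.021, -0.965]]
```

```bash
cat >> h.py <<'E'
def flap(name):
    from station import sense,vision
    import cv2
    s=sense();w=vision.snapshot("wrist")
    T=np.eye(4);T[:3,:3]=R.from_quat(s["tool_rot"]).as_matrix();T[:3,3]=s["tcp_pos"];T=T@w["mount"]
    cv2.imwrite(f"pics/{name}.png",w["image"])
    Q=(cloud(w,T)-O)@C*1000
    for a in(20,-20):
        m=(abs(Q[...,1]-np.sign(a)*30)<7)&(Q[...,0]<-3)&(Q[...,0]>-72)&(Q[...,2]>20)&(Q[...,2]<140)
        q=Q[m][:,[0,2]];print(a,len(q),[(x,np.round(np.median(q[abs(q[:,0]-x)<3][:,1]),1) if (abs(q[:,0]-x)<3).any() else None) for x in range(-70,0,8)])
E
python3 -c "from h import *;flap('g')"
```

```text
20 2189 [(-70, None), (-62, np.float64(29.0)), (-54, np.float64(29.0)), (-46, np.float64(106.7)), (-38, np.float64(29.0)), (-30, np.float64(29.1)), (-22, np.float64(29.0)), (-14, np.float64(29.0)), (-6, np.float64(40.0))]
-20 2222 [(-70, None), (-62, np.float64(29.1)), (-54, np.float64(29.1)), (-46, np.float64(107.0)), (-38, np.float64(29.1)), (-30, np.float64(29.0)), (-22, np.float64(29.0)), (-14, np.float64(29.0)), (-6, np.float64(39.7))]
```

View pics/g.png

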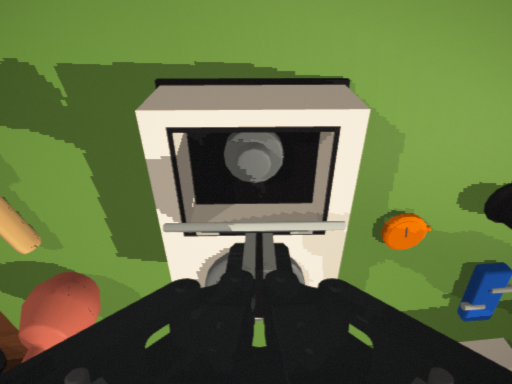

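The flap edge, at (255,227), lies ahead of the fingers at about 0.88 rad, so the finger is pushing it as planned. Continuing along the arc.

```bash
python3 -m crank '[{"dp":[-0.2,0.02,-0.15],"angular":[0,0,0]},{"dp":[-0.2,0.02,-0.27],"angular":[0,0,0]},{"dp":[-0.13,0,-0.3],"angular":[0,0,0]},{"dp":[-0.1,0,-0.25],"angular":[0,0,0]},{"dp":[0,0,0],"angular":[0,0,0]}]'; python3 -c "from h import *;rep();flap('i')"
```

```text
t: 12.15
tcp_pos: [0.5048, -0.2072, 0.0857]
tool_rot: [0.071, 0.988, 0.001, 0.133]
force: [-0.8, 1.3, 5.0]
finger_gap: 0.0
gripper_force: 2.3
t 12.15 tcp(case) [-48.9  -0.9  85.7] tip [-44.4  -0.6  69.3] corner [-55.   -0.5  66.4] F [-0.8  1.3  5. ] gap 0.00031839477276142636
toolaxes in case [[-0.965, -0.004, 0.264], [0.002, 1.0, 0.021], [-0.264, 0.021, -0.964]]
20 6316 [(-70, np.float64(123.1)), (-62, np.float64(123.7)), (-54, np.float64(127.4)), (-46, np.float64(66.0)), (-38, np.float64(65.1)), (-30, np.float64(63.8)), (-22, np.float64(62.5)), (-14, np.float64(61.3)), (-6, np.float64(61.8))]
-20 6559 [(-70, np.float64(121.9)), (-62, np.float64(122.8)), (-54, np.float64(126.2)), (-46, np.float64(66.0)), (-38, np.float64(65.2)), (-30, np.float64(63.9)), (-22, np.float64(62.6)), (-14, np.float64(61.3)), (-6, np.float64(61.0))]
```

```bash
python3 -m crank '[{"dp":[-0.12,0.03,-0.12],"angular":[0,0,0]},{"dp":[0,0,-0.1],"angular":[0,0,0]},{"dp":[0,0,-0.1],"angular":[0,0,0]},{"dp":[0,0,-0.06],"angular":[0,0,0]},{"dp":[0,0,0],"angular":[0,0,0]}]'; python3 -c "from h import *;rep()"; python3 -m crank '[{"dp":[0,0,-0.05],"angular":[0,0,0]},{"dp":[0,0,0],"angular":[0,0,0]}]'; python3 -c "from h import *;rep()"
```

```text
t: 12.7
tcp_pos: [0.5025, -0.2073, 0.0755]
tool_rot: [0.071, 0.988, -0.0, 0.135]
force: [-1.5, -1.6, 1.6]
finger_gap: 0.001
gripper_force: 1.0
t 12.7 tcp(case) [-51.1  -1.4  75.5] tip [-46.6  -1.1  59.2] corner [-57.2  -1.1  56.2] F [-1.5 -1.6  1.6] gap 0.0011894835962839663
toolaxes in case [[-0.964, -0.003, 0.267], [0.002, 1.0, 0.019], [-0.267, 0.019, -0.964]]
t: 12.9
tcp_pos: [0.5026, -0.2074, 0.0741]
tool_rot: [0.071, 0.988, -0.0, 0.135]
force: [-1.0, -1.6, 4.1]
finger_gap: 0.002
gripper_force: 2.3
t 12.9 tcp(case) [-51.   -1.4  74.1] tip [-46.5  -1.1  57.8] corner [-57.1  -1.1  54.8] F [-1.  -1.6  4.1] gap 0.0017939871865792606
toolaxes in case [[-0.964, -0.003, 0.267], [0.002, 1.0, 0.019], [-0.267, 0.019, -0.963]]
```

```bash
python3 -m crank '[{"dp":[0,0,-0.04],"angular":[0,0,0]},{"dp":[0,0,0],"angular":[0,0,0]}]'; python3 -c "from h import *;rep()"
```

```text
t: 13.1
tcp_pos: [0.5026, -0.2074, 0.0739]
tool_rot: [0.071, 0.988, -0.0, 0.136]
force: [-4.1, -0.7, 12.5]
finger_gap: -0.002
gripper_force: 6.3
t 13.1 tcp(case) [-51.   -1.5  73.9] tip [-46.5  -1.1  57.5] corner [-57.1  -1.1  54.6] F [-4.1 -0.7 12.5] gap -0.0020245961742912225
toolaxes in case [[-0.963, -0.004, 0.268], [0.002, 1.0, 0.019], [-0.268, 0.018, -0.963]]
```

The force reached 12.5 N with no further travel, so the flap is at its stop. Releasing straight up and checking.

```bash
python3 -m crank '[{"dp":[0,0,0.3],"angular":[0,0,0]},{"dp":[0,0,1],"angular":[0,0,0]},{"dp":[0,0,1],"angular":[0,0,0]},{"dp":[0,0,1],"angular":[0,0,0]},{"dp":[0,0,1],"angular":[0,0,0]},{"dp":[0,0,0],"angular":[0,0,0]},{"dp":[0,0,0],"angular":[0,0,0]},{"dp":[0,0,0],"angular":[0,0,0]},{"dp":[0,0,0],"angular":[0,0,0]},{"dp":[0,0,0],"angular":[0,0,0]},{"dp":[0,0,0],"angular":[0,0,0]},{"dp":[0,0,0],"angular":[0,0,0]},{"dp":[0,0,0],"angular":[0,0,0]}]'; python3 -c "from h import *;rep();flap('j')"
```

```text
t: 14.4
tcp_pos: [0.5024, -0.207, 0.2016]
tool_rot: [0.071, 0.988, 0.0, 0.135]
force: [0.7, 0.4, 0.3]
finger_gap: 0.003
gripper_force: 0.0
t 14.4 tcp(case) [-51.3  -1.1 201.6] tip [-46.7  -0.8 185.2] corner [-57.3  -0.8 182.3] F [0.7 0.4 0.3] gap 0.0026860181231632835
toolaxes in case [[-0.964, -0.004, 0.266], [0.002, 1.0, 0.02], [-0.266, 0.02, -0.964]]
20 1205 [(-70, np.float64(60.1)), (-62, np.float64(60.1)), (-54, np.float64(60.2)), (-46, np.float64(60.2)), (-38, np.float64(60.2)), (-30, np.float64(60.2)), (-22, np.float64(60.0)), (-14, np.float64(60.1)), (-6, np.float64(62.4))]
-20 1232 [(-70, np.float64(60.0)), (-62, np.float64(60.3)), (-54, np.float64(60.2)), (-46, np.float64(60.1)), (-38, np.float64(60.4)), (-30, np.float64(60.0)), (-22, np.float64(60.0)), (-14, np.float64(60.0)), (-6, np.float64(62.3))]
```

View pics/j.png

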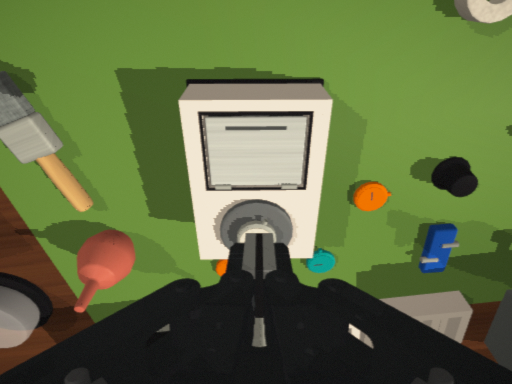

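The flap at (255,150) is flush, at z = 60 mm across its whole length 1.3 s after release, so it has latched. The watch lies on its pad at (258,235), and nothing touches the robot.

```bash
python3 -c "
from station import order
print(order.sign_off())"
```

```text
the job is handed in; nothing more can be done
None
```

The job is handed in: the demagnetiser's flap popped open, its key was pressed fully down, and the flap is latched flush again, with the watch still on its pad (the hand-in gave no verdict).

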